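Set the stone feed dial with the play taken up

TASK

The stone-cutting bench has two feed slides: on the one that holds the green stone, turn the black bar knob clockwise (seen from above) until its orange pointer is about 30 degrees past the blue tab on the dial, then turn it back anticlockwise to the tab and let go, so that the screw's play is taken up in the feeding direction. Leave the knob of the slide with the violet stone alone.

Things in the scene. Friction and masses are not known exactly. Their poses are not given: they have to be found in the camera images.
- green_pointer (a point): Tip of the orange pointer of the black knob on the red slide holding the GREEN stone; 50 mm from the knob's vertical axis, z = 66 mm. Its x axis points outward from the axis through the tip, z up. The knob is an upright bar 60 mm long along this x, 16 mm thick, flat sides, centred on the axis, z 70 to 112 mm: grip across the 16 mm at z about 100 mm. Starts about 0.3 to 0.9 rad anticlockwise of the tab
- green_tab: Blue tab on that dial's rim, 18 x 14 x 7 mm, 53 to 71 mm from the knob's axis. The origin is NOT at the tab: it is on the knob's axis at the white dial face (z = 62 mm); its x axis points outward to the tab's middle, z up. Pointer on the tab = both x axes agree. Slide bed, stone (top z 110 mm) and wheel (its tap's top 135 mm) begin 75 mm from the axis, away from the robot; all is bolted down
- green_knob (a joint): Free play of that knob on its screw, -0.13 to +0.13 rad: +0.13 = bearing on the screw anticlockwise seen from above (feeds the stone to the wheel, 12 mm per rad), -0.13 = bearing clockwise, between = the screw does not move. Turning takes about 0.1 N m and the knob stays where left. It can turn at least 0.8 rad clockwise beyond the tab
- violet_pointer (a point): Tip of the orange pointer of the like knob on the other red slide, which holds the VIOLET stone: not to be turned. Same sizes and axes as the green slide's pointer

How it is judged:
By the outcome, as a careful person would: the job done as asked, in the order asked, and still so for the second after the job is handed in, with the robot touching nothing.
It also fails if it takes over 32 s, if anything falls off the work surface, if the arm or the gripper's body presses on something with over 40 N, if the wrist force passes 120 N, or if a joint passes its speed limit or range.

ROBOT

A 6-joint arm with a two-finger parallel gripper is mounted at the origin on the work surface. World frame = base frame: x ahead of the robot, y to its left, z up, the work surface at z = 0. Lengths are in m, angles in rad, forces in N, time in s.
With the tool pointing down it reaches from about 0.425 to 0.95 m from the base axis. Payload 3.5 kg.
Tool frame: the origin (TCP) lies midway between the tips of the shut fingers; the grasp point (between the pads) lies 19 mm behind it; z points along the fingers, y is the line along which they close (so a half turn about z gives the same grasp; the last joint's range is limited). The gripper opens to 85 mm and grips with 20 to 120 N. Pads are 22 mm wide; open, the fingers measure 114 mm over their backs; the gripper's body (76 mm by 85 mm) begins 54 mm behind the grasp point. The pads swing forward as they close: fully open they stand 13 mm farther back than shut.
Start: joints at [-1.402, 0.286, 1.577, -0, 1.279, -0.15], TCP at [0.212, -0.641, 0.194] pointing down, gripper open.
Joint ranges: [-2.77, 2.77], [-0.9, 2.22], [0.21, 2.48], [-1.53, 4.67], [0.24, 2.81], [-2.84, 2.84]. Speed limits (rad/s): [2.79, 2.79, 3.14, 3.14, 3.14, 3.14].

INTERFACE

Orientations are given as a unit quaternion [x, y, z, w].
In Python, from plant import ctrl, cams, order gives the robot as it stands.
- The arm moves only by the tool move_arm, never from a script. Its argument "plan" is one flat list of numbers, 7 for each row, row after row: the shift along the world's x, y, z in mm, then the turn, a rotation vector about the world's x, y, z in degrees, then the finger opening in mm, from 0 to 85.4. A call has 1 to 12 rows; each row shifts and turns the commanded pose from where the row before left it; what a row does not reach is not made up. A row lasts 1/10 s, in which the tool goes at most 50 mm and 8.59 degrees, less where a joint would pass 70% of its speed; a pose out of reach is approached as far as the arm can. A call is refused whole if a number of a shift passes 50 or a number of a turn 8.59, either way. A call with a gripper value outside its range is refused whole. The fingers move at their own pace and stop on an object; "newtons" is the grip in N (left out, the last holds). Time passes only in rows, so rows that do not move let the fingers close. It gives the time, the measured TCP pose, the force, the opening and the grip force at its end, in the units of the state.
- ctrl.get_state(): the state, without advancing time (a new reading comes with each control period).
- cams.read_camera(name): name is "scene" or "top" or "wrist"; returns a dict with "color" (400x640x3 uint8, red, green, blue), "fov_y" (degrees; the focal length in pixels is half the picture's height over the tangent of half this angle, whatever the lens; pixels are square), "cx", "cy" (the principal point, pixels), "origin" and "orientation" of the camera in the world; the wrist camera has in their place "T_tool_cam" (4x4, takes a point from camera to tool coordinates, whose origin is the TCP and whose axes are the flange's). Camera axes: x right, y up, looking along -z (the intrinsics and any distortion apply to the point x, -y, -z); pixel columns grow to the right and rows downward; lengths in m; the calibration is good to about 2 mm. A picture is of the moment at which its call begins: read the wrist's pose just before it. There is no depth.
- order.sign_off(): hands the job in; it is judged then, once.
The state is a dict: "time": time; "qpos": joint angles; "dq": joint speeds; "joint_efforts": joint torques, N m; "eef_pos": TCP position; "tcp_rot": TCP orientation; "contact_force": force on the tool from outside, world axes, zero at the start; "wrist_torque": the same for the moment, N m; "opening": opening from 0.0 (shut) to 1.0 (fully open); "finger_force": force on a finger pad.
Only numpy, scipy, OpenCV 4.12 (cv2) and the standard library are available. Lean on these libraries where they do the work, as an engineer would, in place of code of your own. Each camera call takes 0.05 s, during which the arm holds its last target. There are 200 camera calls.

## Working session

There is one attempt and no reset: what is moved stays moved. The work goes in short steps, Python scripts to look and compute and a tool call to move; the robot and the scene stay as the last step left them, time stands still between calls to the robot, and variables do not carry over. Pictures are saved under pics/ and viewed, at most 13 in all, crops included, and the job is handed in when it is done.

Besides the shell and the picture viewer there is one more tool, called after "Request:" as name(argument=value, ...) on one line, values as JSON. move_arm: Moves the arm, as the interface text tells. Its arguments: {"type":"object","properties":{"plan":{"type":"array","items":{"type":"number"}},"newtons":{"type":"number"}},"required":["plan"]}

```bash
mkdir -p pics
python3 - <<'E'
from plant import ctrl,cams
import cv2,numpy as np
s=ctrl.get_state();print(s['time'],s['eef_pos'],s['tcp_rot'],s['opening'])
for n in ['top','scene']:
    d=cams.read_camera(n);print(n,{k:v for k,v in d.items() if k!='color'})
    cv2.imwrite(f'pics/{n}0.png',d['color'][:,:,::-1])
E
ls
```

```text
0.0 [ 0.2114674  -0.64021617  0.19239139] [ 9.87320034e-01  1.58737694e-01 -8.25029133e-06 -1.22249610e-03] 1.0039224963685123
top {'fov_y': 57.78059497380237, 'cx': 321.25060679332796, 'cy': 201.46989697334368, 'origin': array([0.40167299, 0.02480215, 0.75002179]), 'orientation': array([-0.06711628,  0.04946929,  0.71107293, -0.6981572 ])}
scene {'fov_y': 55.44819048881546, 'cx': 315.3841290841498, 'cy': 199.08426941576508, 'origin': array([ 0.78123759, -0.31456673,  0.78953726]), 'orientation': array([0.26401751, 0.09406164, 0.30042682, 0.91169671])}
pics
```

View pics/top0.png

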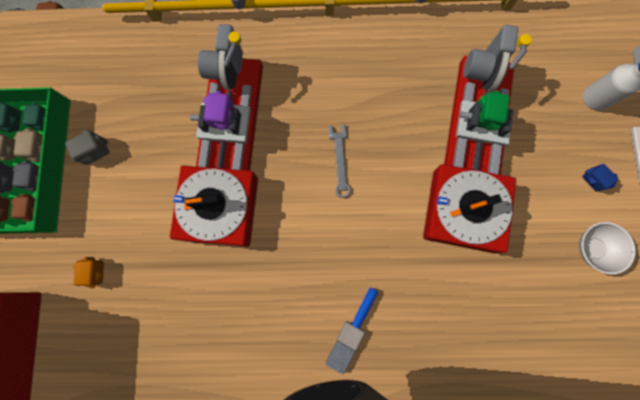

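View pics/scene0.png

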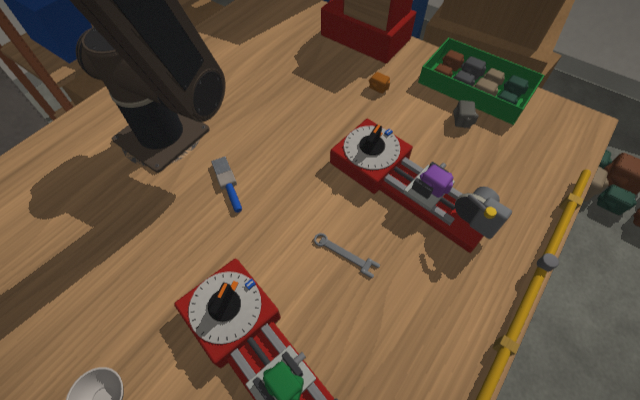

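The top view shows the violet slide on the left (dial near 211,204). The green slide is on the right: dial near (475,207), tab near (443,201), and pointer tip near (453,213), anticlockwise of the tab. Next I measure these positions.

```bash
cat > h.py <<'E'
import numpy as np,cv2
from scipy.spatial.transform import Rotation as R
def pose(d,s=None):
    if 'T_tool_cam' in d:
        T=np.eye(4);T[:3,:3]=R.from_quat(s['tcp_rot']).as_matrix();T[:3,3]=s['eef_pos'];T=T@d['T_tool_cam'];return T[:3,:3],T[:3,3]
    return R.from_quat(d['orientation']).as_matrix(),d['origin']
def world(d,uv,z,s=None):
    M,o=pose(d,s);f=200/np.tan(np.radians(d['fov_y']/2))
    uv=np.atleast_2d(uv).astype(float)
    r=np.c_[(uv[:,0]-d['cx'])/f,-(uv[:,1]-d['cy'])/f,-np.ones(len(uv))]@M.T
    return o+r*((z-o[2])/r[:,2])[:,None]
def masks(d):
    h=cv2.cvtColor(d['color'],cv2.COLOR_RGB2HSV).astype(int);H,S,V=h[...,0],h[...,1],h[...,2]
    return dict(orange=(H>4)&(H<16)&(S>200)&(V>150),blue=(H>105)&(H<125)&(S>150)&(V>100),white=(S<50)&(V>150))
def comps(m,box=(0,0,640,400),amin=8):
    x0,y0,x1,y1=box;k=np.zeros(m.shape,np.uint8);k[y0:y1,x0:x1]=m[y0:y1,x0:x1]
    n,l,st,c=cv2.connectedComponentsWithStats(k)
    return [(st[i].tolist(),c[i].round(1).tolist(),l==i) for i in range(1,n) if st[i,4]>=amin]
E
python3 - <<'E'
from plant import cams
from h import *
d=cams.read_camera('top');m=masks(d)
box=(425,160,520,250)
for n,z in (('orange',.066),('blue',.066)):
    for st,c,_ in comps(m[n],box): print(n,st,c,world(d,c,z)[0].round(4))
st,c,l=max(comps(m['white'],box),key=lambda t:t[0][4])
p=np.argwhere(l)[:,::-1].astype(np.float32); w=world(d,cv2.convexHull(p)[:,0],.062)[:,:2]
print(cv2.minEnclosingCircle((w*1000).astype(np.float32)),len(w))
v=cv2.resize(d['color'][150:260,420:530],None,fx=5,fy=5,interpolation=cv2.INTER_CUBIC)
cv2.imwrite('pics/crop.png',v[:,:,::-1])
E
```

```text
orange [471, 201, 16, 7, 57] [478.4, 204.1] [ 0.5047 -0.2559  0.066 ]
orange [451, 210, 10, 6, 38] [455.7, 212.4] [ 0.4897 -0.2122  0.066 ]
blue [438, 201, 9, 3, 16] [441.6, 202.4] [ 0.5093 -0.1872  0.066 ]
((501.5772705078125, -249.1709747314453), 69.7120132446289) 35
```

View pics/crop.png

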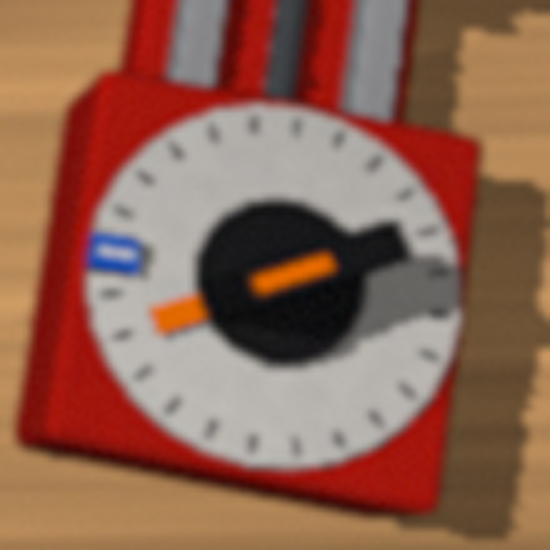

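The crop shows the tab middle at about (443.4,200.8) and the pointer tip at about (451,214.4). The dial centre is about (475,207), or world (0.5015,-0.249). The dial radius comes out at 70 mm, as it should. The pointer is about 27° anticlockwise of the tab. I'll move above the knob with the tool yawed along the pointer.

Request:
move_arm(plan=[29, 39, 4, 0, 0, 8.5, 85, 29, 39, 4, 0, 0, 8.5, 85, 29, 39, 4, 0, 0, 8.5, 85, 29, 39, 4, 0, 0, 8.5, 85, 29, 39, 4, 0, 0, 8.5, 85, 29, 39, 4, 0, 0, 8.5, 85, 29, 39, 4, 0, 0, 8.5, 85, 29, 39, 4, 0, 0, 8.5, 85, 29, 39, 4, 0, 0, 8.5, 85, 29, 39, 4, 0, 0, 8.5, 85, 0, 0, 0, 0, 0, 4, 85, 0, 0, 0, 0, 0, 0, 85])

```text
time: 1.35
eef_pos: [0.5022, -0.2495, 0.2337]
tcp_rot: [0.592, 0.806, -0.0, -0.0]
contact_force: [0.2, 0.1, -0.5]
opening: 0.996
finger_force: 0.0
```

Run:
```python
from plant import ctrl,cams
from h import *
s=ctrl.get_state();d=cams.read_camera('wrist')
print(s['time'],s['eef_pos'],R.from_quat(s['tcp_rot']).as_matrix().round(3).tolist(),s['dq'].round(3),d['T_tool_cam'].round(3).tolist(),d['fov_y'],d['cx'],d['cy'])
m=masks(d)
for n in ('orange','blue'):
    for st,c,_ in comps(m[n]): print(n,st,c,world(d,c,.066,s)[0].round(4))
cv2.imwrite('pics/w1.png',d['color'][:,:,::-1])
```

```text
1.35 [ 0.50221089 -0.24946908  0.23365835] [[-0.3, 0.954, -0.0], [0.954, 0.3, -0.0], [0.0, -0.0, -1.0]] [-0.045  0.003  0.007 -0.004  0.001  0.051] [[0.001, 0.945, 0.328, 0.086], [1.0, -0.001, -0.0, -0.0], [-0.0, 0.328, -0.945, -0.18], [0.0, 0.0, 0.0, 1.0]] 61.29776432414777 317.53386435738804 199.17088183458554
blue [339, 104, 7, 12, 17] [341.8, 109.6] [ 0.5071 -0.1845  0.066 ]
```

View pics/w1.png

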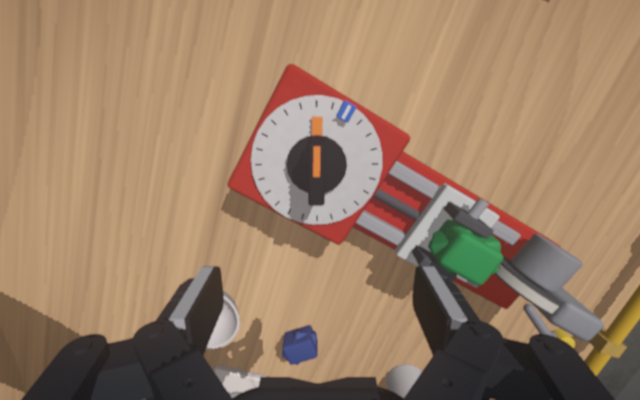

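The wrist view shows the pointer nearly vertical in the image, with its tip near (317,117). The tab is near (346,111), the dial centre near (317,160), and the bar is aligned with the tool. Next I measure from here.

```bash
cat > meas.py <<'E'
from plant import ctrl,cams
from h import *
def meas(cam,box,s=None,show=True):
    d=cams.read_camera(cam)
    h=cv2.cvtColor(d['color'],cv2.COLOR_RGB2HSV).astype(int);H,S,V=h[...,0],h[...,1],h[...,2]
    st,c,l=max(comps((S<60)&(V>140),box),key=lambda t:t[0][4])
    p=np.argwhere(l)[:,::-1].astype(np.float32)
    w=world(d,cv2.convexHull(p)[:,0],.062,s)[:,:2]
    ctr,r=cv2.minEnclosingCircle((w*1000).astype(np.float32));e=cv2.fitEllipse((w*1000).astype(np.float32))
    print(cam,'circle',np.round(ctr,1),round(r,1),'ell',np.round(e[0],1),np.round(e[1],1))
    for n,m,z in (('orange',(H<17)&(S>190)&(V>150)&(H>3),.066),('blue',(H>100)&(H<130)&(S>100)&(V>80),.069)):
        for st,c,_ in comps(m,box):
            q=world(d,c,z,s)[0]*1000;v=q[:2]-e[0]
            print(n,st,c,q.round(1),'r',np.hypot(*v).round(1),'ang',np.degrees(np.arctan2(v[1],v[0])).round(1))
    return d
E
python3 - <<'E'
from meas import *
s=ctrl.get_state()
meas('wrist',(230,60,410,240),s)
meas('top',(425,160,520,250))
E
```

```text
wrist circle [ 499.3 -245.9] 70.2 ell [ 499.3 -245.8] [139.4 139.8]
blue [338, 101, 12, 17, 77] [343.0, 108.4] [ 507.1 -183.9   69. ] r 62.4 ang 82.8
blue [345, 105, 11, 16, 62] [350.5, 112.5] [ 515.5 -185.4   69. ] r 62.5 ang 75.0
top circle [ 501.  -249.5] 70.1 ell [ 501.1 -249.4] [138.8 139.2]
orange [471, 201, 16, 7, 56] [478.3, 204.2] [ 504.5 -255.7   66. ] r 7.2 ang -61.7
orange [451, 210, 10, 6, 40] [455.6, 212.4] [ 489.7 -212.    66. ] r 39.0 ang 106.9
blue [438, 197, 10, 8, 47] [442.3, 200.4] [ 512.6 -187.9   69. ] r 62.6 ang 79.3
```

Request:
move_arm(plan=[-2, 2, -30, 0, 0, 0, 60, 0, 0, -40, 0, 0, 0, 60, 0, 0, -40, 0, 0, 0, 60, 0, 0, -30, 0, 0, 0, 60, 0, 0, -13, 0, 0, 0, 60, 0, 0, 0, 0, 0, 0, 40, 0, 0, 0, 0, 0, 0, 25, 0, 0, 0, 0, 0, 0, 10, 0, 0, 0, 0, 0, 0, 10, 0, 0, 0, 0, 0, 0, 10], newtons=40)

```text
time: 2.5
eef_pos: [0.5003, -0.2495, 0.0822]
tcp_rot: [0.593, 0.805, -0.0, 0.001]
contact_force: [-0.2, 0.3, 0.4]
opening: 0.119
finger_force: 0.0
```

Run:
```python
from plant import ctrl
s=ctrl.get_state()
print({k:np for k,np in s.items() if k in('time','eef_pos','contact_force','wrist_torque','opening','finger_force','dq')})
```

```text
{'time': 2.5, 'dq': array([ 2.78503158e-03,  6.52423406e-03,  7.56496061e-03, -1.00702180e-03,
       -4.50268388e-04, -4.65956344e-05]), 'eef_pos': array([ 0.50034621, -0.24945763,  0.08222885]), 'contact_force': array([-0.23558255,  0.34536595,  0.41262295]), 'wrist_torque': array([ 0.09768011, -0.0485516 ,  0.02364813]), 'finger_force': 0.0, 'opening': 0.11851414402246249}
```

Run:
```python
from meas import *
a=cams.read_camera('wrist')['color'];b=cams.read_camera('top')['color'];c=cams.read_camera('scene')['color']
v=np.hstack([cv2.resize(a[100:400,160:460],(400,400)),cv2.resize(c[230:350,160:280],(400,400))])
cv2.imwrite('pics/g.png',v[:,:,::-1])
```

```text
(no output)
```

View pics/g.png

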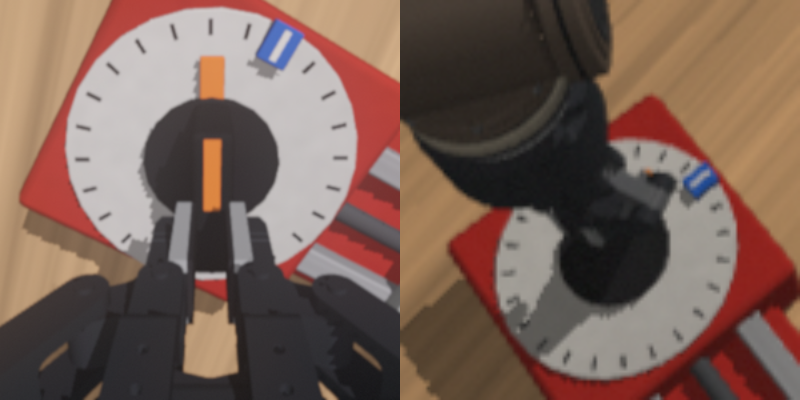

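Run:
```python
from meas import *
s=ctrl.get_state();d=cams.read_camera('wrist');M,o=pose(d,s);f=200/np.tan(np.radians(d['fov_y']/2))
def pr(p):
    q=M.T@(np.array(p)-o);return np.array([d['cx']-f*q[0]/q[2],d['cy']+f*q[1]/q[2]])
crop=lambda uv:((uv-[160,100])*4/3).round(0)
T=R.from_quat(s['tcp_rot']).as_matrix();e=s['eef_pos']
for n,t in dict(tcp=[0,0,0],gl=[11,-8,-19],gr=[11,8,-19],gl5=[11,-5,-19],gr5=[11,5,-19],bl=[-11,-8,-19],br=[-11,8,-19]).items(): print(n,crop(pr(e+T@(np.array(t)/1000))))
# stripe at z=.112, in tool coords
for uv in ((204,139),(221,139),(204,210),(221,210),(268,268) ):
    w=world(d,np.array(uv)*.75+[160,100],.112,s)[0]; print(uv,((T.T@(w-e))*1000).round(1))
v=d['color'][200:320,240:390].astype(float);v=np.clip(v*3,0,255).astype(np.uint8)
cv2.imwrite('pics/g2.png',cv2.resize(v,(750,600),interpolation=cv2.INTER_CUBIC)[:,:,::-1])
meas('wrist',(170,95,460,310),s)
```

```text
tcp [210. 184.]
gl [190. 179.]
gr [231. 179.]
gl5 [197. 179.]
gr5 [223. 179.]
bl [191. 228.]
br [230. 228.]
(204, 139) [ 32.1  -2.2 -30.7]
(221, 139) [ 32.1   3.8 -30.7]
(204, 210) [  3.9  -2.3 -30.7]
(221, 210) [  3.9   4.1 -30.7]
(268, 268) [-21.7  22.7 -30.7]
wrist circle [ 499.6 -245.6] 70.0 ell [ 499.5 -245.6] [139.2 139.4]
blue [354, 117, 34, 36, 519] [369.9, 134.3] [ 510.6 -184.4   69. ] r 62.2 ang 79.7
```

View pics/g2.png

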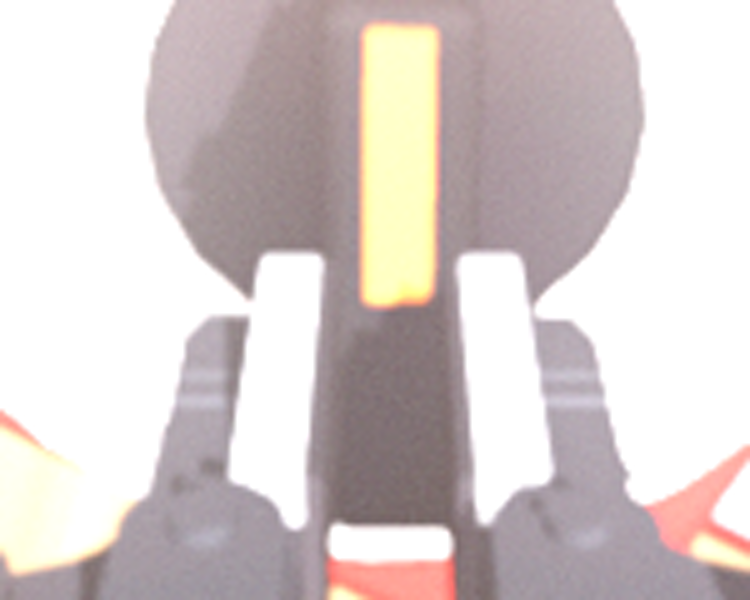

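The pads straddle the bar but are not touching it yet. I'll shift about 2 mm outward and close fully.

Request:
move_arm(plan=[-1, 2, -1, 0, 0, 0, 10, 0, 0, 0, 0, 0, 0, 0, 0, 0, 0, 0, 0, 0, 0, 0, 0, 0, 0, 0, 0, 0, 0, 0, 0, 0, 0, 0, 0], newtons=40)

```text
time: 3.25
eef_pos: [0.4986, -0.247, 0.0798]
tcp_rot: [0.593, 0.805, -0.0, 0.0]
contact_force: [-0.4, -0.9, -0.3]
opening: -0.003
finger_force: 0.0
```

Run:
```python
from meas import *
s=ctrl.get_state();print(s['opening'],s['finger_force'],s['wrist_torque'])
d=cams.read_camera('wrist')
v=np.clip(d['color'][80:400,120:520].astype(float)*2,0,255).astype(np.uint8)
cv2.imwrite('pics/g3.png',cv2.resize(v,(750,600),interpolation=cv2.INTER_CUBIC)[:,:,::-1])
```

```text
-0.002627325503178876 0.0 [0.01490663 0.00025078 0.01551915]
```

View pics/g3.png

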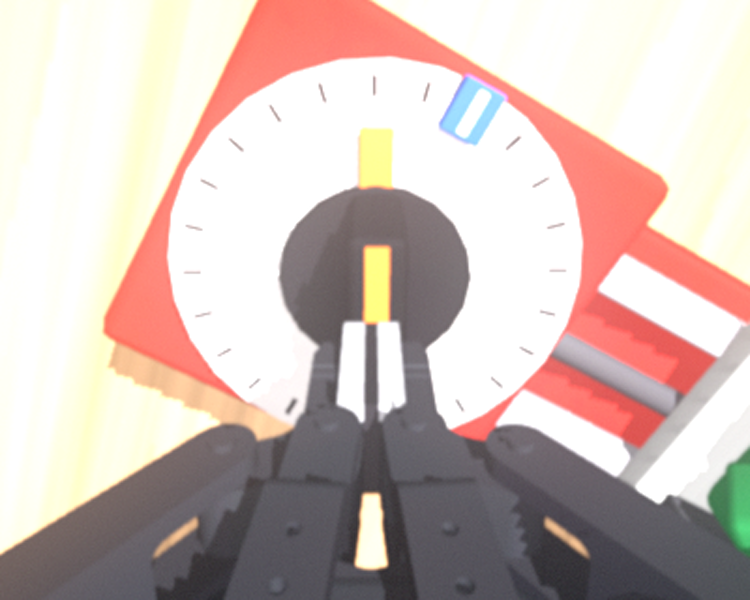

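Run:
```python
from meas import *
s=ctrl.get_state();T=R.from_quat(s['tcp_rot']).as_matrix();e=s['eef_pos'];print(e)
out=[]
for n,(x0,y0,w,h) in dict(scene=(170,230,120,110),wrist=(220,160,190,175)).items():
    d=cams.read_camera(n);M,o=pose(d,s);f=200/np.tan(np.radians(d['fov_y']/2));k=390/w
    v=np.clip(cv2.resize(d['color'][y0:y0+h,x0:x0+w],(390,int(h*k)),interpolation=cv2.INTER_CUBIC).astype(float)*2.2,0,255).astype(np.uint8)[:355]
    for x,c in ((-11,(0,255,255)),(11,(255,0,255))):
        for i in range(0,61,10):
            q=M.T@(e+T@(np.array([x,0,-i])/1000)-o);uv=np.array([d['cx']-f*q[0]/q[2],d['cy']+f*q[1]/q[2]])
            cv2.circle(v,tuple(int(a) for a in (uv-[x0,y0])*k),4 if i==0 else 2,c,-1)
    out.append(v)
m=min(len(v) for v in out)
cv2.imwrite('pics/g4.png',np.hstack([v[:m] for v in out])[:,:,::-1])
```

```text
[ 0.49860919 -0.24701476  0.07984418]
```

View pics/g4.png

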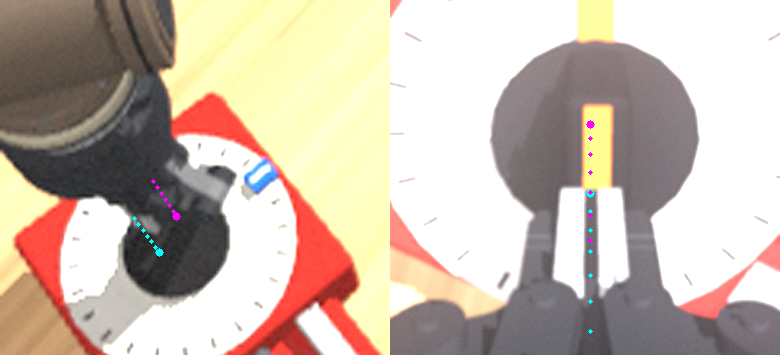

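The finger tips look to be about 36–40 mm above where the TCP readout puts them, so they are above the bar. That fits with no contact on closing. I'll open, go down a safe 10 mm, and test.

Request:
move_arm(plan=[0, 0, 0, 0, 0, 0, 40, 0, 0, 0, 0, 0, 0, 40, 0, 0, 0, 0, 0, 0, 40, 0, 0, -5, 0, 0, 0, 40, 0, 0, -5, 0, 0, 0, 40, 0, 0, 0, 0, 0, 0, 0, 0, 0, 0, 0, 0, 0, 0, 0, 0, 0, 0, 0, 0, 0, 0, 0, 0, 0, 0, 0, 0, 0, 0, 0, 0, 0, 0, 0], newtons=25)

```text
time: 4.4
eef_pos: [0.499, -0.2464, 0.0694]
tcp_rot: [0.593, 0.805, 0.001, 0.0]
contact_force: [5.6, 1.4, -5.2]
opening: 0.172
finger_force: 28.0
```

The fingers now hold the bar, with an opening of about 15 mm and 28 N, but only by the tips. I'll open and go 18 mm deeper for a full grip.

Request:
move_arm(plan=[0, 0, 0, 0, 0, 0, 40, 0, 0, 0, 0, 0, 0, 40, 0, 0, 0, 0, 0, 0, 40, 0, 0, -6, 0, 0, 0, 40, 0, 0, -6, 0, 0, 0, 40, 0, 0, -6, 0, 0, 0, 40, 0, 0, 0, 0, 0, 0, 40], newtons=40)

```text
time: 5.1
eef_pos: [0.4976, -0.2463, 0.0502]
tcp_rot: [0.593, 0.805, -0.0, -0.001]
contact_force: [-0.2, 0.4, -0.5]
opening: 0.469
finger_force: 0.0
```

Request:
move_arm(plan=[0, 0, 0, 0, 0, 0, 0, 0, 0, 0, 0, 0, 0, 0, 0, 0, 0, 0, 0, 0, 0, 0, 0, 0, 0, 0, 0, 0, 0, 0, 0, 0, 0, 0, 0], newtons=40)

```text
time: 5.6
eef_pos: [0.4995, -0.2468, 0.0521]
tcp_rot: [0.593, 0.805, 0.001, 0.001]
contact_force: [4.6, 1.6, -2.3]
opening: 0.175
finger_force: 43.9
```

Run:
```python
from meas import *
s=ctrl.get_state();print(s['wrist_torque'],s['contact_force'])
d=cams.read_camera('wrist')
cv2.imwrite('pics/g5.png',np.clip(cv2.resize(d['color'][80:380,120:520],(800,600)).astype(float)*1.8,0,255).astype(np.uint8)[:,:,::-1])
meas('wrist',(150,80,480,330),s)
```

```text
[ 0.35803121 -0.76269408 -0.01605674] [ 4.56561869  1.64687159 -2.3347242 ]
wrist circle [ 499.6 -245.3] 69.9 ell [ 499.4 -245.4] [138.9 139.3]
blue [359, 127, 40, 42, 726] [377.6, 147.3] [ 510.5 -184.2   69. ] r 62.2 ang 79.7
```

View pics/g5.png

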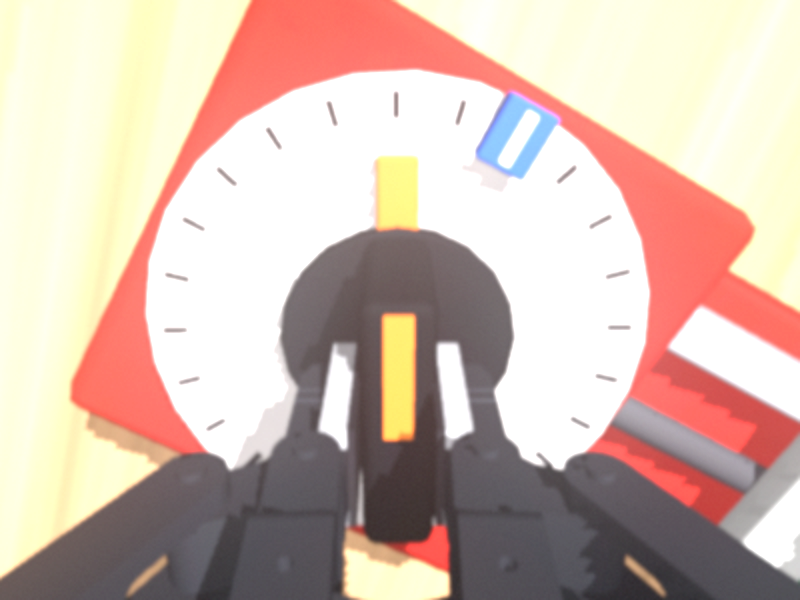

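The pads now hold the bar well below its top, with the pointer still at about 107.4° and the tab at 79.7°. I'll turn clockwise and watch the force.

Request:
move_arm(plan=[1.5, 0.5, 0, 0, 0, -6, 0, 0, 0, 0, 0, 0, -6, 0, 0, 0, 0, 0, 0, -6, 0, 0, 0, 0, 0, 0, -6, 0, 0, 0, 0, 0, 0, -6, 0])

```text
time: 6.2
eef_pos: [0.5, -0.2466, 0.0521]
tcp_rot: [0.782, 0.623, -0.0, -0.0]
contact_force: [2.7, 1.0, -0.5]
opening: 0.176
finger_force: 44.1
```

Request:
move_arm(plan=[0, 0, 0, 0, 0, -7, 0, 0, 0, 0, 0, 0, -7, 0, 0, 0, 0, 0, 0, -7, 0, 0, 0, 0, 0, 0, -7, 0, 0, 0, 0, 0, 0, 0, 0, 0, 0, 0, 0, 0, 0, 0])

```text
time: 6.8
eef_pos: [0.5004, -0.2466, 0.0521]
tcp_rot: [0.908, 0.418, 0.0, 0.0]
contact_force: [3.5, 1.3, -1.1]
opening: 0.18
finger_force: 44.0
```

```bash
cat > pt.py <<'E'
from meas import *
s=ctrl.get_state();T=R.from_quat(s['tcp_rot']).as_matrix();print(s['time'],'toolx',np.degrees(np.arctan2(T[1,0],T[0,0])).round(2),s['contact_force'].round(1),s['wrist_torque'].round(2))
d=cams.read_camera('wrist');h=cv2.cvtColor(d['color'],cv2.COLOR_RGB2HSV).astype(int);H,S,V=h[...,0],h[...,1],h[...,2]
C=np.array([499.5,-245.4])
for n,m,z in (('or',(H<17)&(H>3)&(S>140)&(V>120),.066),('bl',(H>100)&(H<130)&(S>60)&(V>60),.069)):
    for st,c,l in comps(m,(120,60,520,340),30):
        p=world(d,np.argwhere(l)[:,::-1],z,s)[:,:2]*1000
        w=np.float32(p);q=p.mean(0);v=q-C;b=cv2.fitLine(w,cv2.DIST_L2,0,.01,.01).ravel()
        print(n,st,q.round(1),'r',np.hypot(*v).round(1),'ang',np.degrees(np.arctan2(v[1],v[0])).round(1),'axis',np.degrees(np.arctan2(b[1],b[0])).round(1))
E
python3 pt.py
```

```text
6.8 toolx 49.4 [ 3.5  1.3 -1.1] [ 0.19 -0.54  0.02]
or [330, 60, 31, 18, 31] [ 568.2 -184.4] r 91.8 ang 41.6 axis -12.4
or [309, 158, 20, 37, 726] [ 525.8 -215.3] r 40.0 ang 48.9 axis 49.8
or [141, 171, 24, 46, 57] [ 454.2 -164.9] r 92.4 ang 119.4 axis 33.2
or [310, 237, 17, 63, 1020] [ 491.3 -255.6] r 13.1 ang -128.8 axis 50.2
bl [236, 128, 41, 43, 815] [ 512.2 -184.8] r 61.9 ang 78.2 axis 78.8
```

The pointer is at 49.4° and the tab at about 79°, so it is 30° past the tab. Now I turn back anticlockwise.

Request:
move_arm(plan=[0, 0, 0, 0, 0, 7, 0, 0, 0, 0, 0, 0, 7, 0, 0, 0, 0, 0, 0, 7, 0, 0, 0, 0, 0, 0, 6, 0, 0, 0, 0, 0, 0, 2, 0, 0, 0, 0, 0, 0, 0, 0, 0, 0, 0, 0, 0, 0, 0])

```text
time: 7.55
eef_pos: [0.4999, -0.2465, 0.052]
tcp_rot: [0.776, 0.631, -0.0, -0.0]
contact_force: [1.7, 1.4, 1.6]
opening: 0.173
finger_force: 44.3
```

```bash
python3 pt.py
python3 - <<'E'
from meas import *
d=cams.read_camera('wrist')
cv2.imwrite('pics/g6.png',np.clip(cv2.resize(d['color'][80:305,220:520],(800,600)).astype(float)*1.8,0,255).astype(np.uint8)[:,:,::-1])
E
```

```text
7.55 toolx 78.28 [1.7 1.4 1.6] [ 0.22 -0.27  0.02]
or [264, 100, 34, 1, 34] [ 497.8 -166.3] r 79.1 ang 91.3 axis -11.7
or [342, 101, 38, 1, 38] [ 534.7 -174.4] r 79.2 ang 63.6 axis -11.7
or [308, 158, 21, 37, 710] [ 507.7 -206.1] r 40.2 ang 78.2 axis 77.6
or [310, 237, 17, 64, 1062] [ 496.9 -258.7] r 13.5 ang -101.2 axis 78.9
bl [302, 114, 29, 38, 801] [ 511.4 -184.3] r 62.2 ang 79.0 axis 79.7
```

View pics/g6.png

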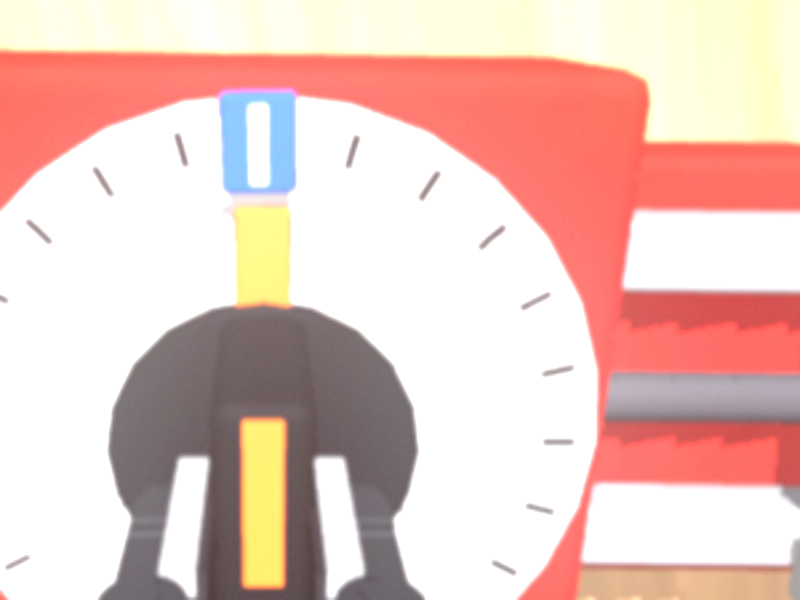

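The pointer (column 263) is about 1° short of the tab middle (column 258). I'll turn 1° more, release, and retreat upward.

Request:
move_arm(plan=[0, 0, 0, 0, 0, 1, 0, 0, 0, 0, 0, 0, 0, 0, 0, 0, 0, 0, 0, 0, 0, 0, 0, 0, 0, 0, 0, 6, 0, 0, 0, 0, 0, 0, 25, 0, 0, 0, 0, 0, 0, 40, 0, 0, 0, 0, 0, 0, 40, 0, 0, 0, 0, 0, 0, 40, 0, 0, 15, 0, 0, 0, 40, 0, 0, 40, 0, 0, 0, 40, 0, 0, 40, 0, 0, 0, 40, 0, 0, 0, 0, 0, 0, 40])

```text
time: 8.85
eef_pos: [0.5041, -0.2493, 0.1555]
tcp_rot: [0.77, 0.638, 0.002, 0.007]
contact_force: [0.4, -0.1, 1.4]
opening: 0.468
finger_force: 0.0
```

```bash
python3 pt.py
python3 - <<'E'
from meas import *
d=cams.read_camera('wrist')
cv2.imwrite('pics/g7.png',np.clip(cv2.resize(d['color'][50:275,170:470],(800,600)).astype(float)*1.8,0,255).astype(np.uint8)[:,:,::-1])
E
```

```text
8.85 toolx 79.27 [ 0.4 -0.1  1.4] [ 0.06 -0.03 -0.01]
or [305, 127, 12, 24, 287] [ 506.9 -205.9] r 40.2 ang 79.3 axis 78.5
or [306, 168, 10, 41, 402] [ 499.  -246.3] r 1.0 ang -118.8 axis 79.0
bl [302, 100, 18, 23, 300] [ 511.4 -184.8] r 61.8 ang 78.9 axis 80.1
```

View pics/g7.png

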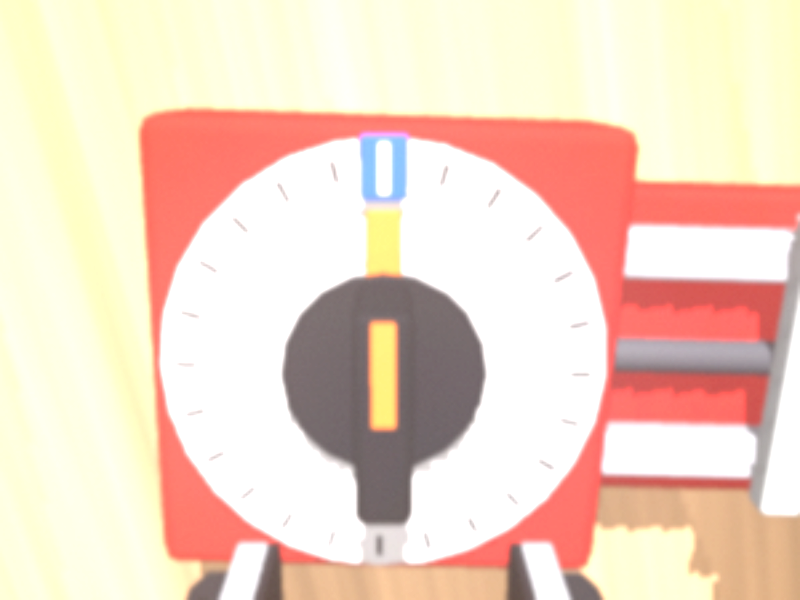

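The pointer (column 383.5) lines up with the tab (column 384), and the fingers are clear of the knob. I'm handing in.

```bash
python3 -c "
from plant import order
print(order.sign_off())"
```

```text
the job is handed in; nothing more can be done
None
```

The green slide's knob was turned clockwise to about 30° past the blue tab, then back anticlockwise onto it, and let go; the last picture shows the pointer on the tab to within about 1°, the violet knob was left alone, and the job is handed in.

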